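# Gauge the bore of a clamped vial and hold the gauge half out

### The arm

A 6-joint arm with a two-finger parallel gripper is mounted at the origin on the work surface. World frame = base frame: x ahead of the robot, y to its left, z up, the work surface at z = 0. Lengths are in m, angles in rad, forces in N, time in s.
With the tool pointing down it reaches from about 0.325 to 0.775 m from the base axis. Payload 5.5 kg.
Tool frame: the origin (TCP) lies between the finger pads; the fingertips stand robot.nose_length ahead of it and the grasp point (between the pads) lies 8 mm behind it (robot.nose_length is the distance from the TCP to the fingertips, in m); z points along the fingers, y is the line along which they close (so a half turn about z gives the same grasp; the last joint's range is limited). The gripper opens to 88 mm and grips with 3 to 60 N. Pads are 20 mm wide; open, the fingers measure 115 mm over their backs; the gripper's body (75 mm by 178 mm) begins 61 mm behind the grasp point.
Start: joints at [-1.391, 0.091, 1.231, -0, 1.82, -0.057], TCP at [0.141, -0.583, 0.234] pointing down, gripper open.
Joint ranges: [-2.87, 2.87], [-0.86, 2.18], [0.17, 2.46], [-1.51, 4.65], [0.06, 2.69], [-2.65, 2.65]. Speed limits (rad/s): [2.57, 2.57, 3.01, 3.14, 3.14, 3.14].

### API

Orientations are given as a rotation vector (axis times angle).
In Python, from cell import robot, sensors, capture, camera_model gives the robot as it stands (robot), with the cameras as plain functions and the readings (sensors).
- The arm moves only by the shell command python3 nudge.py 'ROWS' [OPENING] [FORCE]. ROWS is a JSON list of rows, 1 to 8 of them, each written [[dx, dy, dz], [rx, ry, rz]]: dx, dy, dz in m, then a rotation vector rx, ry, rz in rad; each row shifts and turns the commanded pose from where the row before left it, along the tool's axes as they then stand; what a row does not reach is not made up. A row lasts 1/10 s, in which the tool goes at most 0.05 m and 0.15 rad, less where a joint would pass 70% of its speed; a pose out of reach is approached as far as the arm can. OPENING is the finger opening in m, set as the command begins (- or left out keeps the last). The fingers move at their own pace and stop on an object; FORCE is the grip in N (left out, the last holds). Time passes only in rows, so rows that do not move let the fingers close. It prints the time, the measured TCP pose, the force, the opening and the grip force at its end. Input that does not fit is refused with a message, and nothing moves.
- sensors.get_obs(): the state, without advancing time (a new reading comes with each control period).
- capture(name): name is "scene" or "top" or "wrist"; returns the picture (400x640x3 uint8, red, green, blue); there is no depth.
- camera_model(name): a dict with "fx", "fy", "cx", "cy" (pixels), "dist_coeffs" ([k1, k2, p1, p2, k3] as OpenCV has them; the pictures are not rectified), "R" (3x3) and "t" (3): a world point X has camera coordinates R X + t. Camera axes: x right, y down, z forward; pixel columns grow to the right and rows downward; lengths in m; the calibration is good to about 2 mm. A picture is of the moment at which its call begins: read the wrist's pose just before it. camera_model takes no time and is no camera call; for the wrist camera it gives the pose at the moment of the call.
- robot.close_job(): hands the job in; it is judged then, once.
The state is a dict: "time_s": time; "qpos": joint angles; "joint_velocities": joint speeds; "joint_efforts": joint torques, N m; "position": TCP position; "eef_rot": TCP orientation; "contact_force": force on the tool from outside, world axes, zero at the start; "wrist_torque": the same for the moment, N m; "opening": finger opening in m; "gripper_force": force on a finger pad.
Only numpy, scipy, OpenCV 4.12 (cv2) and the standard library are available. Lean on these libraries where they do the work, as an engineer would, in place of code of your own. Each camera call takes 0.05 s, during which the arm holds its last target. There are 200 camera calls.

### The job

Check the bore of the glass vial clamped on the vibration tester: lift the slim plug gauge out of its stand, push it straight down into the vial until its shoulder sits fully home on the rim, then draw it straight up again until half of its plug (the part below the shoulder) stands out above the rim. The program finishes while the gripper alone carries the gauge there, upright, still and half in the vial, without leaning it hard on the glass. The vial must not be dragged up out of its clamp, and the thick gauge, the two caps and the anvil stay where they are.

Things in the scene. Friction and masses are not known exactly. Their poses are not given: they have to be found in the camera images.
- gauge: Slim plug gauge, upright, about 0.11 kg, 120 mm long. Origin: centre of the nose (bottom end), z up. Steel plug 13 mm in diameter, z = 0 to 60 mm (lowest 9 mm taper to 6 mm diameter); shoulder flange 24 mm in diameter, z = 60 to 65 mm; round handle 16 mm in diameter, z = 65 to 120 mm, gripped from above. It starts in the slim stand, shoulder on the stand's top, nose 10 mm above the worktop.
- gauge_shoulder (a point): Centre of the underside of the slim gauge's shoulder flange, on its axis, 60 mm above the nose. It rests on the vial's rim when the gauge is fully home, and is 30 mm above the rim when half of the plug is out.
- vial_mouth (a point): Centre of the vial's mouth, level with the top of its rim, about 130 mm above the worktop; z up. Clear glass vial, upright, 70 mm tall, 22.6 mm outside diameter, lip 27 mm; bore 14.6 mm in diameter (19 mm at the rim, narrowing within 8 mm below it), 65 mm deep.
- tester: The vibration tester, a fixed grey case 200 mm (its x) by 220 mm (its y), its top 58 mm above the worktop, with a round shaker plate, a black rocker switch, a dial and a small display on the top. It carries the vial and its clamp. Origin: centre of its footprint, on the worktop. The vial stands on the plate, 30 mm along the tester's +y from the origin.
- stand_slim: Black fixed block 54 x 54 x 70 mm with one upright blind hole (15.2 mm diameter, 65 mm deep) in the middle of its top, in which the slim gauge stands. Origin: centre of its underside.
- stand_thick: The same kind of block for the thick gauge (hole 24.2 mm). The two stands may have changed places. Origin: centre of its underside.
- thick_gauge: The thick plug gauge, to be left alone: handle 28 mm in diameter and 40 mm tall over a 36 mm flange, standing in its own stand, top 115 mm above the worktop. Origin: centre of its nose, z up.
- anvil: Chrome drop anvil, a spool-shaped steel piece 68 mm in diameter and 56 mm tall, to be left alone. Origin: centre of its underside.
- cap1: Blue bottle cap, 31 mm in diameter and 16 mm tall, with a moulded strap and a tether ring lying beside it, reaching 59 mm along its +x. To be left alone. Origin: centre of the cap's underside.
- cap2: A second blue bottle cap, the same as the first, to be left alone. Origin: centre of the cap's underside.
- collar: Black clamp collar round the vial's foot, 44 mm in diameter, 26 mm tall, on the tester's top. It holds the vial by friction: the vial cannot turn, tilt or go down, but an upward drag of more than about 8 N pulls it up out of the clamp. Origin: centre of its underside, 70 mm below the vial's mouth.

How it is judged:
On the way:
1. the slim gauge is fully home in the vial, its shoulder on the rim (z of gauge_shoulder in the frame of vial_mouth between -0.004 and 0.003 m and horizontal distance between gauge_shoulder and vial_mouth below 0.004 m and angle between gauge's own z axis and vertical below 0.1 rad), for 0.2 s.
At the end, for the whole second after the job is handed in: Fingers hold the slim gauge (over 3 N), still (under 10 mm/s), within 5 degrees of upright, axis within 5 mm of the mouth, shoulder 24 to 36 mm above the rim, under 8 N on the vial; vial moved under 4 mm, thick gauge under 10 mm, anvil and caps under 15 mm (z of gauge_shoulder in the frame of vial_mouth between 0.024 and 0.036 m and horizontal distance between gauge_shoulder and vial_mouth below 0.005 m and angle between gauge's own z axis and vertical below 0.09 rad and linear speed of gauge below 0.01 m/s and contact force between the fingers and gauge above 3 N and distance of vial_mouth from where it was at the start of the episode below 0.004 m and distance of thick_gauge from where it was at the start of the episode below 0.01 m and distance of each of anvil, cap1, cap2 from where it was at the start of the episode below 0.015 m and contact force between gauge and tester below 8 N); the arm keeps its last pose, push and grip.
It fails at once if the vial was dragged up out of its clamp by more than 4 mm (distance of vial_mouth from where it was at the start of the episode above 0.004 m).
It fails at once if the thick gauge, the anvil or a cap was disturbed (distance of thick_gauge from where it was at the start of the episode above 0.015 m or distance of any of anvil, cap1, cap2 from where it was at the start of the episode above 0.02 m).
It also fails if it takes over 56 s, if anything falls off the work surface, if the arm or the gripper's body presses on something with over 40 N, if the wrist force passes 120 N, or if a joint passes its speed limit or range.

## Working session

There is one attempt and no reset: what is moved stays moved. The work goes in short steps, Python scripts to look and compute and a shell command to move; the robot and the scene stay as the last step left them, time stands still between calls to the robot, and variables do not carry over. Pictures are saved under pics/ and viewed, at most 10 in all, crops included, and the job is handed in when it is done.

```bash
ls; mkdir -p pics
python3 - <<'E'
from cell import robot, sensors, capture, camera_model
import cv2,numpy as np
print(robot.nose_length, {k:np.round(v,3) for k,v in sensors.get_obs().items()})
a=[]
for n in("scene","top"):
    im=capture(n);cv2.imwrite(f"pics/{n}0.png",im[:,:,::-1])
    m=camera_model(n);print(n,{k:np.round(v,3).tolist() for k,v in m.items()})
E
```

```text
cell.py
nudge.py
pics
0.011 {'time_s': np.float64(0.0), 'qpos': array([-1.391,  0.092,  1.232, -0.   ,  1.82 , -0.057]), 'joint_velocities': array([ 0.002,  0.   ,  0.001, -0.   , -0.001,  0.001]), 'joint_efforts': array([-3.0000e-03, -4.4646e+01, -4.0644e+01,  6.9000e-02,  2.9000e-02,
       -0.0000e+00]), 'position': array([ 0.141, -0.583,  0.233]), 'eef_rot': array([-3.118, -0.371,  0.   ]), 'contact_force': array([-0.609, -0.721,  0.191]), 'wrist_torque': array([-0.007, -0.018, -0.064]), 'gripper_force': np.float64(0.0), 'opening': np.float64(0.088)}
scene {'fx': 425.501, 'fy': 425.501, 'cx': 316.255, 'cy': 207.292, 'dist_coeffs': [-0.013, 0.0, 0.0, 0.0, 0.0], 'R': [[0.426, 0.904, -0.023], [0.508, -0.26, -0.821], [-0.749, 0.338, -0.57]], 't': [-0.338, -0.165, 1.329]}
top {'fx': 431.584, 'fy': 431.584, 'cx': 323.073, 'cy': 201.288, 'dist_coeffs': [-0.01, 0.0, 0.0, 0.0, 0.0], 'R': [[0.018, -0.999, 0.032], [-0.992, -0.021, -0.123], [0.124, -0.03, -0.992]], 't': [0.062, 0.588, 0.823]}
```

View pics/scene0.png

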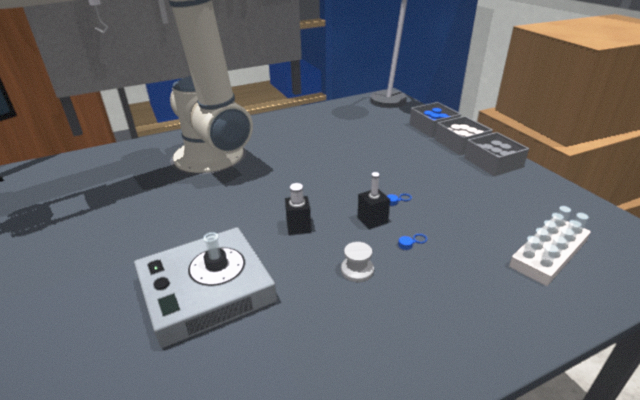

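View pics/top0.png

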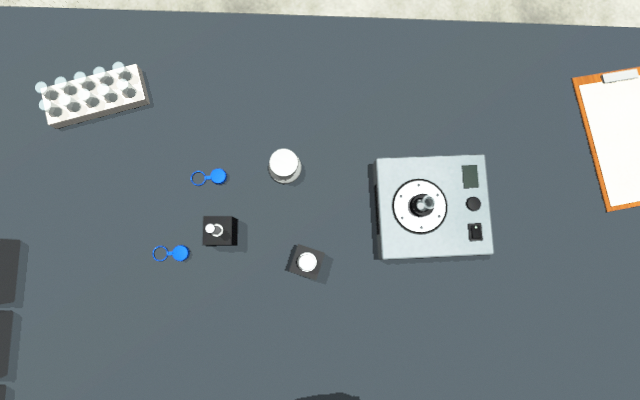

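The slim gauge stands in the right-hand stand: handle top at about scene (375,176) and top (210,229). The vial mouth is at about scene (211,237) and top (429,202). I'll enlarge those regions.

Run:
```python
import cv2,numpy as np
s=cv2.imread("pics/scene0.png");t=cv2.imread("pics/top0.png")
c=lambda im,x,y:cv2.resize(im[y:y+48,x:x+64],None,fx=6,fy=6,interpolation=cv2.INTER_CUBIC)
o=np.vstack([np.hstack([c(s,345,168),c(s,180,225)]),np.hstack([c(t,185,208),c(t,395,182)])])
cv2.imwrite("pics/crop0.png",o)
```

```text
(no output)
```

View pics/crop0.png

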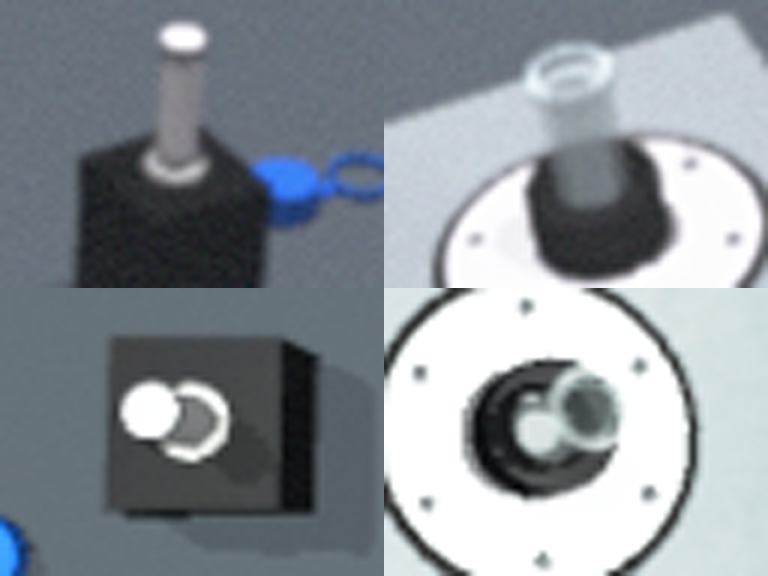

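The crops show these centres:

| Feature | Scene px | Top px |
|---|---|---|
| Handle top | (375.1, 174.1) | (209.8, 227.9) |
| Vial lip | (210.4, 236.2) | (428.3, 201.9) |

The stand's sides run nearly along the picture axes in the top view. Next I triangulate.

```bash
cat > h.py <<'E'
import cv2,numpy as np
def ray(m,p):
    K=np.array([[m['fx'],0,m['cx']],[0,m['fy'],m['cy']],[0,0,1]])
    u=cv2.undistortPoints(np.array([[p]],float),K,np.array(m['dist_coeffs'],float))[0,0]
    R=np.array(m['R']);t=np.array(m['t']);d=R.T@np.r_[u,1];return -R.T@t,d/np.linalg.norm(d)
def plane(m,p,z):
    c,d=ray(m,p);return c+d*(z-c[2])/d[2]
def tri(rs):
    A=sum(np.eye(3)-np.outer(d,d) for c,d in rs);b=sum((np.eye(3)-np.outer(d,d))@c for c,d in rs)
    X=np.linalg.solve(A,b);return X,[np.linalg.norm(np.cross(X-c,d)) for c,d in rs]
def proj(m,X):
    K=np.array([[m['fx'],0,m['cx']],[0,m['fy'],m['cy']],[0,0,1]])
    return cv2.projectPoints(np.array([X],float),cv2.Rodrigues(np.array(m['R']))[0],np.array(m['t'],float),K,np.array(m['dist_coeffs'],float))[0][0,0]
E
python3 - <<'E'
from cell import robot, sensors, capture, camera_model
from h import *
S,T=camera_model("scene"),camera_model("top")
for n,a,b,z in(("handle",(375.1,174.1),(209.8,227.9),.13),("mouth",(210.4,236.2),(428.3,201.9),.13)):
    print(n,tri([ray(S,a),ray(T,b)]),plane(S,a,z),plane(T,b,z))
c=[plane(T,p,.07)[:2].round(3).tolist() for p in((185+109/6,208+50/6),(185+280/6,208+50/6),(185+280/6,208+222/6),(185+109/6,208+222/6))];print(c)
for p in((218,176),(180,253),(284,162)):print(plane(T,p,.015)[:2])
m=camera_model("wrist");print({k:np.round(v,3).tolist() for k,v in m.items()})
o=sensors.get_obs();print(o['position'],cv2.Rodrigues(np.array(o['eef_rot']))[0].round(3))
E
```

```text
handle (array([0.52477694, 0.27488067, 0.12764483]), [np.float64(0.0010542030273895185), np.float64(0.001054203027389486)]) [0.52825393 0.273798   0.13      ] [0.52418105 0.2733611  0.13      ]
mouth (array([ 0.57840694, -0.11148783,  0.12781017]), [np.float64(3.118022951257725e-05), np.float64(3.11802295124987e-05)]) [ 0.5813194  -0.11179448  0.13      ] [ 0.57811704 -0.11090964  0.13      ]
[[0.549, 0.301], [0.55, 0.247], [0.496, 0.245], [0.495, 0.298]]
[0.63678705 0.28840477]
[0.47974526 0.35614677]
[0.66911684 0.15511592]
{'fx': 295.03, 'fy': 295.03, 'cx': 318.778, 'cy': 199.373, 'dist_coeffs': [-0.013, 0.0, 0.0, 0.0, 0.0], 'R': [[0.233, -0.972, -0.003], [-0.932, -0.225, 0.285], [-0.278, -0.064, -0.959]], 't': [-0.599, -0.033, 0.393]}
[ 0.14068842 -0.58304238  0.23263249] [[ 0.972  0.235 -0.   ]
 [ 0.235 -0.972  0.002]
 [ 0.    -0.002 -1.   ]]
```

Both views put the handle top at z≈0.128 (text says 0.130) and the mouth at z≈0.128 (text says 0.130), so they agree. Now I move above the gauge at constant yaw.

```bash
python3 nudge.py '[[[0.0293, -0.038, 0], [0, 0, 0]], [[0.0293, -0.038, 0], [0, 0, 0]], [[0.0293, -0.038, 0], [0, 0, 0]], [[0.0293, -0.038, 0], [0, 0, 0]], [[0.0293, -0.038, 0], [0, 0, 0]], [[0.0293, -0.038, 0], [0, 0, 0]], [[0.0293, -0.038, 0], [0, 0, 0]], [[0.0293, -0.038, 0], [0, 0, 0]]]' .05
python3 nudge.py '[[[0.0293, -0.038, 0], [0, 0, 0]], [[0.0293, -0.038, 0], [0, 0, 0]], [[0.0293, -0.038, 0], [0, 0, 0]], [[0.0293, -0.038, 0], [0, 0, 0]], [[0.0293, -0.038, 0], [0, 0, 0]], [[0.0293, -0.038, 0], [0, 0, 0]], [[0.0293, -0.038, 0], [0, 0, 0]], [[0.0293, -0.038, 0], [0, 0, 0]]]'
python3 nudge.py '[[[0.0262, -0.0335, 0], [0, 0, 0]], [[0.0262, -0.0335, 0], [0, 0, 0]], [[0.0262, -0.0335, 0], [0, 0, 0]], [[0.0262, -0.0335, 0], [0, 0, 0]], [[0, 0, 0], [0, 0, 0]], [[0, 0, 0], [0, 0, 0]]]'
python3 - <<'E'
from cell import robot, sensors, capture, camera_model
from h import *
m=camera_model("wrist");im=capture("wrist");cv2.imwrite("pics/w1.png",im[:,:,::-1])
print(proj(m,[.5248,.2749,.128]),proj(m,[.5248,.2749,.075]),sensors.get_obs()['qpos'])
E
```

```text
time_s: 2.3
position: [0.524, 0.273, 0.232]
eef_rot: [3.118, 0.373, -0.004]
contact_force: [0.3, -0.0, 0.4]
opening: 0.05
gripper_force: 0.0
[317.09938574 201.2934042 ] [317.38928513 186.82769234] [ 4.21770922e-01  6.66696697e-02  1.25738582e+00 -4.54937046e-04
  1.81893565e+00  1.75543807e+00]
```

View pics/w1.png

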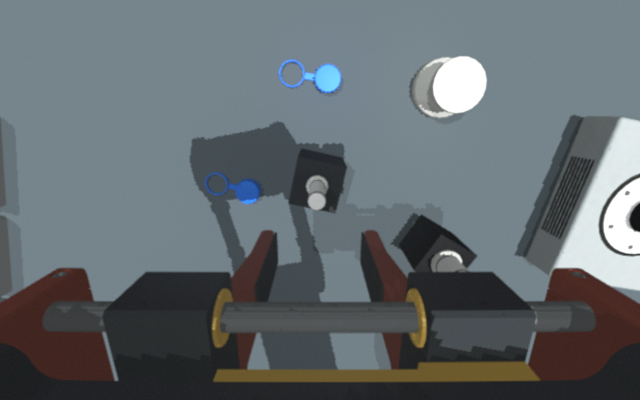

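The wrist picture shows the handle top at about (317,201), right where triangulation predicted it. I refine it with a contour.

Run:
```python
from h import *
from cell import robot, sensors, capture, camera_model
m=camera_model("wrist");im=cv2.imread("pics/w1.png");g=cv2.cvtColor(im,6)
print(g[170:214:2,306:330:2])
k=cv2.inRange(g[194:214,300:335],150,255);n,l,s,c=cv2.connectedComponentsWithStats(k);print(s,c+[300,194])
for p in((317,201),):print(plane(m,p,.128),plane(m,p,.130))
T=camera_model("top");S=camera_model("scene")
print(tri([ray(S,(375.1,174.1)),ray(T,(209.8,227.9)),ray(m,(317,201))]))
```

```text
[[ 43  43  46  44  44  45  44  43  44  44  43  45]
 [ 44  43  45  43  42  43  44  44  44  43  42  44]
 [ 43  41  43  42  46  57  58  47  42  43  43  43]
 [ 43  42  61 106 135 147 151 120  78  50  42  43]
 [ 42  62 139 165 162 159 152 159 155 113  49  43]
 [ 48 131 161 151 122 117 107 110 147 155  95  43]
 [ 81 157 149 120 137 139 135 126 118 150 144  55]
 [113 156 131 136 140 138 134 131 119 127 148  69]
 [135 155 130 140 138 137 134 128 125 107 134  84]
 [106 154 135 138 137 137 134 129 124 108 113  68]
 [ 85 152 139 137 133 128 127 125 124 119  96  43]
 [ 46 120 132 116 108 121 112 100 112 117  76  38]
 [ 42  77 108 161 185 184 179 162 116  92  45  39]
 [ 42  82 164 187 185 185 184 185 167 100  44  39]
 [ 41 121 183 185 185 184 184 184 184 149  56  39]
 [ 47 152 182 182 181 182 181 182 182 166  61  38]
 [ 43 148 185 184 182 181 180 181 181 168  62  39]
 [ 41 112 179 181 182 181 182 183 184 139  46  40]
 [ 53  67 152 182 182 180 181 182 168  94  41  42]
 [121 110 104 160 177 181 175 158  86  38  40  44]
 [126 127 129 124 117 124 113  85  71  60  52  45]
 [114 128 127 125 110 109 111 111 110 108 106  96]]
[[  0   0  35  20 490]
 [  8   0  17  16 210]] [[317.36530612 204.53265306]
 [316.14761905 201.09047619]]
[0.52491116 0.27426298 0.128     ] [0.52550696 0.27439182 0.13      ]
(array([0.52488556, 0.27459923, 0.12787681]), [np.float64(0.0012087053855661355), np.float64(0.0009290436463994825), np.float64(0.0003435006820086928)])
```

```bash
python3 nudge.py '[[[0.0013, -0.001, 0.03], [0, 0, 0]], [[0, 0, 0.03], [0, 0, 0]], [[0, 0, 0.03], [0, 0, 0]], [[0, 0, 0.025], [0, 0, 0]], [[0, 0, 0.02], [0, 0, 0]], [[0, 0, 0], [0, 0, 0]], [[0, 0, 0], [0, 0, 0]]]'
python3 nudge.py '[[[0, 0, 0], [0, 0, 0]], [[0, 0, 0], [0, 0, 0]], [[0, 0, 0], [0, 0, 0]], [[0, 0, 0], [0, 0, 0]], [[0, 0, 0], [0, 0, 0]], [[0, 0, 0], [0, 0, 0]]]' 0 25
```

```text
time_s: 3.05
position: [0.5254, 0.2729, 0.0998]
eef_rot: [-3.12, -0.369, -0.001]
contact_force: [-0.4, 0.3, 0.1]
opening: 0.0501
gripper_force: 0.0
time_s: 3.65
position: [0.5254, 0.2743, 0.0991]
eef_rot: [-3.119, -0.372, -0.001]
contact_force: [-0.5, 1.0, 3.0]
opening: 0.0153
gripper_force: 25.0
```

Gripped, with an opening of 15.3 mm on the 16 mm handle. Now I lift straight up.

```bash
python3 nudge.py '[[[0, 0, -0.01], [0, 0, 0]], [[0, 0, -0.02], [0, 0, 0]], [[0, 0, -0.025], [0, 0, 0]], [[0, 0, -0.025], [0, 0, 0]], [[0, 0, -0.025], [0, 0, 0]], [[0, 0, -0.025], [0, 0, 0]], [[0, 0, -0.02], [0, 0, 0]], [[0, 0, 0], [0, 0, 0]]]'
python3 - <<'E'
from cell import robot, sensors, capture, camera_model
from h import *
o=sensors.get_obs();R=cv2.Rodrigues(np.array(o['eef_rot']))[0]
print(o['contact_force'],o['opening'],R.T@(np.array([.5783,-.1112,o['position'][2]])-o['position']))
im=capture("wrist");cv2.imwrite("pics/w2.png",im[:,:,::-1])
s=capture("scene")[:,:,::-1];cv2.imwrite("pics/s2.png",s)
m=camera_model("wrist");p=o['position']
S=camera_model("scene");x,y=proj(S,[p[0],p[1],p[2]-.03]).astype(int)
a=cv2.resize(s[y-50:y+50,x-40:x+40],None,fx=4,fy=4,interpolation=2)
b=cv2.resize(im[150:350,220:420,::-1],(400,400),interpolation=2)
cv2.imwrite("pics/c2.png",np.hstack([a,b]));print(x-40,y-50,proj(m,[p[0],p[1],p[2]-.099+.13]),proj(m,[p[0],p[1],p[2]-.099+.01]))
E
```

```text
time_s: 4.45
position: [0.5261, 0.274, 0.2528]
eef_rot: [-3.118, -0.371, -0.009]
contact_force: [0.2, -0.3, -0.8]
opening: 0.0156
gripper_force: 25.0
[ 0.15973839 -0.32669606 -0.79394899] 0.01560748129791503 [-0.03957177  0.38670133 -0.00046599]
337 85 [318.57359513 292.20651651] [318.81132548 208.72810992]
```

View pics/c2.png

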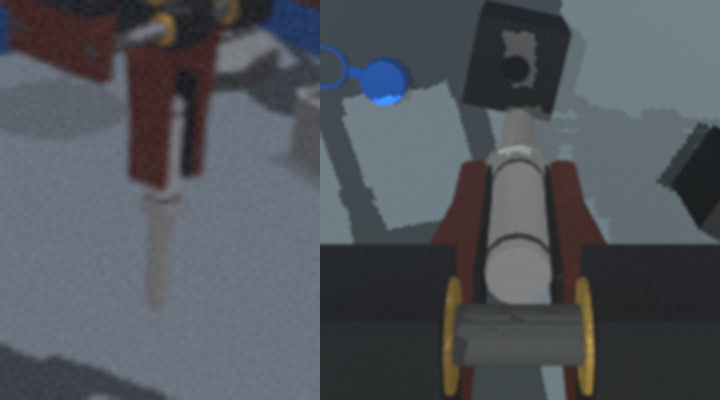

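The scene crop shows the gauge hanging upright: flange at about (377.5,135.5), nose at about (376.3,162). The wrist crop shows it centred between the fingers, with the top face at about (319,286). Next I carry it over the vial and measure it there relative to the mouth.

```bash
python3 nudge.py '[[[-0.002, 0.0193, 0], [0, 0, 0]], [[-0.004, 0.04, 0], [0, 0, 0]], [[-0.005, 0.0483, 0], [0, 0, 0]], [[-0.005, 0.0483, 0], [0, 0, 0]], [[-0.005, 0.0483, 0], [0, 0, 0]], [[-0.005, 0.0483, 0], [0, 0, 0]], [[-0.005, 0.0483, 0], [0, 0, 0]], [[-0.004, 0.04, 0], [0, 0, 0]]]'
python3 nudge.py '[[[-0.0026, 0.025, 0], [0, 0, 0]], [[-0.002, 0.02, 0], [0, 0, 0]], [[0, 0, 0], [0, 0, 0]], [[0, 0, 0], [0, 0, 0]], [[0, 0, 0], [0, 0, 0]]]'
python3 - <<'E'
from cell import robot, sensors, capture, camera_model
from h import *
c=[]
o=sensors.get_obs();p=o['position'];print(p,o['qpos'])
for n,q,w in(("scene",[p[0],p[1],.15],(50,50)),("top",[p[0],p[1],.15],(50,50)),("wrist",[p[0],p[1],.15],(100,100))):
    m=camera_model(n);im=capture(n)[:,:,::-1];cv2.imwrite(f"pics/{n}3.png",im)
    x,y=proj(m,q).astype(int)-np.array(w)//2;x=max(x,0);y=max(y,0)
    c.append(cv2.resize(im[y:y+w[1],x:x+w[0]],(400,400),interpolation=2) if n!="top" else None)
    print(n,x,y,[proj(m,[.5783,-.1112,.129]),proj(m,[p[0],p[1],p[2]-.089]),proj(m,[p[0],p[1],p[2]-.029])])
cv2.imwrite("pics/c3.png",np.hstack([c[0],c[2]]))
E
```

```text
time_s: 5.35
position: [0.5705, -0.0682, 0.2462]
eef_rot: [-3.119, -0.369, 0.006]
contact_force: [0.4, 0.6, -1.4]
opening: 0.0153
gripper_force: 25.0
time_s: 5.85
position: [0.5771, -0.1094, 0.2478]
eef_rot: [-3.119, -0.373, 0.002]
contact_force: [0.5, 0.4, -1.2]
opening: 0.0154
gripper_force: 25.0
[ 0.57705411 -0.10940393  0.2477862 ] [-2.45486517e-01  6.14794486e-02  1.23673974e+00  3.57845813e-04
  1.84490505e+00  1.08758554e+00]
scene 184 200 [array([210.41606832, 235.61794544]), array([208.50842231, 222.0587585 ]), array([202.68867839, 194.24464851])]
top 405 176 [array([428.30635246, 201.87007648]), array([432.03319954, 200.4519737 ]), array([442.76904532, 195.69474461])]
wrist 269 154 [array([321.22788515, 197.47655356]), array([319.07188432, 208.02473208]), array([319.0069196 , 236.29667689])]
```

View pics/c3.png

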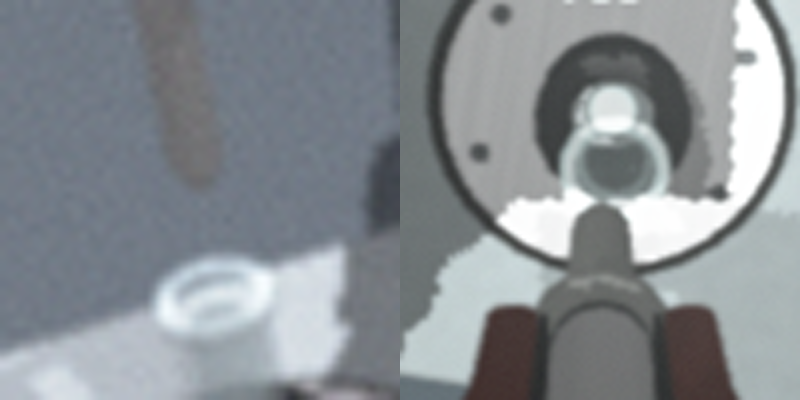

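In the wrist crop the nose tip is at about (319.4,208.5), as predicted for an axis through the TCP. The lip centre is at about (322.4,193), which suggests the mouth lies a few mm further along tool +x. In the scene crop the nose is at about (207.8,222.1) and the mouth at about (210.3,236.4). I'll lower the nose to just above the rim so parallax is small, shift part-way, and look again.

```bash
python3 nudge.py '[[[0.001, 0.001, 0.01], [0, 0, 0]], [[0.001, 0.001, 0.01], [0, 0, 0]], [[0, 0, 0.002], [0, 0, 0]], [[0, 0, 0], [0, 0, 0]], [[0, 0, 0], [0, 0, 0]], [[0, 0, 0], [0, 0, 0]], [[0, 0, 0], [0, 0, 0]]]'
python3 - <<'E'
from cell import robot, sensors, capture, camera_model
from h import *
c=[]
for n,w in(("scene",40),("wrist",60)):
    p=sensors.get_obs()['position'];m=camera_model(n);im=capture(n)[:,:,::-1];cv2.imwrite(f"pics/{n}4.png",im)
    x,y=proj(m,[p[0],p[1],.135]).astype(int)-w//2
    c.append(cv2.resize(im[y:y+w,x:x+w],(400,400),interpolation=2))
    print(n,p,x,y,[proj(m,[.5783,-.1112,.129]),proj(m,[p[0],p[1],.130]),proj(m,[p[0],p[1],p[2]-.089]),proj(m,[p[0]+.005,p[1],.13]),proj(m,[p[0],p[1]+.005,.13])])
cv2.imwrite("pics/c4.png",np.hstack(c))
E
```

```text
time_s: 6.7
position: [0.5799, -0.112, 0.2271]
eef_rot: [3.119, 0.371, 0.001]
contact_force: [-0.4, -0.2, -1.4]
opening: 0.0151
gripper_force: 25.0
scene [ 0.57986629 -0.11199907  0.22712365] 189 213 [array([210.41606832, 235.61794544]), array([210.10134767, 235.79005185]), array([209.36500738, 232.31432104]), array([210.75317142, 237.31419332]), array([212.77771265, 235.02390886])]
wrist [ 0.57982879 -0.11201871  0.2270874 ] 288 177 [array([317.66033233, 206.3343071 ]), array([318.95821883, 205.28602035]), array([318.95435107, 208.14910901]), array([320.2863938 , 200.01393088]), array([313.448645  , 204.02458975])]
```

View pics/c4.png

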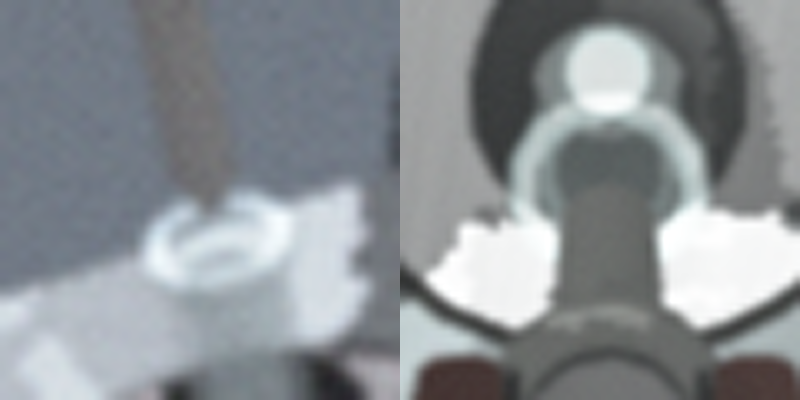

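The wrist crop shows the lip centre at about (319.0,205.9) and the nose at about (319.1,207.4), centred in y and within about 1 mm in x. The scene crop has the nose at (209.7,232.9) and the mouth at (210.5,236.2), which agrees to within 1 mm. I make a small −x trim and go in gently, watching the force.

```bash
python3 nudge.py '[[[-0.0006, 0, 0.002], [0, 0, 0]], [[0, 0, 0.003], [0, 0, 0]], [[0, 0, 0.003], [0, 0, 0]], [[0, 0, 0.003], [0, 0, 0]], [[0, 0, 0.003], [0, 0, 0]], [[0, 0, 0.003], [0, 0, 0]], [[0, 0, 0], [0, 0, 0]], [[0, 0, 0], [0, 0, 0]]]'
python3 -c "
from cell import robot, sensors, capture, camera_model
o=sensors.get_obs();print(o['contact_force'],o['wrist_torque'],o['position'])"
```

```text
time_s: 7.6
position: [0.5791, -0.112, 0.2096]
eef_rot: [-3.12, -0.371, 0.0]
contact_force: [-0.3, 0.2, -1.7]
opening: 0.0153
gripper_force: 25.0
[-0.25314315  0.17339704 -1.66716251] [-0.07555481 -0.0347941  -0.01271694] [ 0.57913405 -0.1120489   0.20957812]
```

```bash
python3 nudge.py '[[[0, 0, 0.003], [0, 0, 0]], [[0, 0, 0.003], [0, 0, 0]], [[0, 0, 0.003], [0, 0, 0]], [[0, 0, 0.003], [0, 0, 0]], [[0, 0, 0], [0, 0, 0]], [[0, 0, 0], [0, 0, 0]]]'
python3 -c "
from cell import robot, sensors, capture, camera_model
o=sensors.get_obs();print(o['contact_force'],o['wrist_torque'],o['position'])"
```

```text
time_s: 8.2
position: [0.5793, -0.112, 0.1974]
eef_rot: [-3.119, -0.371, -0.0]
contact_force: [1.7, -0.6, -1.8]
opening: 0.0155
gripper_force: 25.0
[ 1.68594203 -0.64469506 -1.83192061] [ 0.03871527 -0.38690133  0.00406568] [ 0.57925621 -0.11203142  0.19735174]
```

A small lateral force of +1.7 N in x means the wall is pushing the gauge to +x. I yield by 0.5 mm and carry on.

```bash
python3 nudge.py '[[[0.0005, 0.0001, 0.001], [0, 0, 0]], [[0, 0, 0.003], [0, 0, 0]], [[0, 0, 0.003], [0, 0, 0]], [[0, 0, 0.003], [0, 0, 0]], [[0, 0, 0], [0, 0, 0]], [[0, 0, 0], [0, 0, 0]]]'
python3 -c "
from cell import robot, sensors, capture, camera_model
o=sensors.get_obs();print(o['contact_force'],o['wrist_torque'],o['position'])"
```

```text
time_s: 8.8
position: [0.5796, -0.112, 0.1874]
eef_rot: [-3.119, -0.371, 0.001]
contact_force: [1.1, -0.4, -1.8]
opening: 0.0157
gripper_force: 25.0
[ 1.09813645 -0.43775958 -1.77413007] [ 0.01764912 -0.06538709 -0.01489366] [ 0.57957819 -0.11202176  0.18739389]
```

```bash
python3 nudge.py '[[[0.0003, 0.0001, 0.003], [0, 0, 0]], [[0, 0, 0.003], [0, 0, 0]], [[0, 0, 0.003], [0, 0, 0]], [[0, 0, 0.003], [0, 0, 0]], [[0, 0, 0.003], [0, 0, 0]], [[0, 0, 0.003], [0, 0, 0]], [[0, 0, 0], [0, 0, 0]], [[0, 0, 0], [0, 0, 0]]]'
python3 -c "
from cell import robot, sensors, capture, camera_model
o=sensors.get_obs();print(o['contact_force'],o['wrist_torque'],o['position'])"
```

```text
time_s: 9.6
position: [0.5799, -0.112, 0.1695]
eef_rot: [-3.119, -0.371, 0.0]
contact_force: [0.8, 0.4, -1.7]
opening: 0.0153
gripper_force: 25.0
[ 0.771386    0.43736594 -1.66996727] [-0.04610157  0.0070613  -0.02162227] [ 0.57993122 -0.11204715  0.16954317]
```

```bash
python3 nudge.py '[[[0, 0, 0.002], [0, 0, 0]], [[0, 0, 0.002], [0, 0, 0]], [[0, 0, 0.002], [0, 0, 0]], [[0, 0, 0.001], [0, 0, 0]], [[0, 0, 0], [0, 0, 0]], [[0, 0, 0], [0, 0, 0]]]'
python3 nudge.py '[[[0, 0, 0.001], [0, 0, 0]], [[0, 0, 0.001], [0, 0, 0]], [[0, 0, 0], [0, 0, 0]], [[0, 0, 0], [0, 0, 0]]]'
```

```text
time_s: 10.2
position: [0.58, -0.1121, 0.1626]
eef_rot: [3.12, 0.371, -0.0]
contact_force: [-0.6, -0.6, -0.6]
opening: 0.0156
gripper_force: 25.0
time_s: 10.6
position: [0.58, -0.1121, 0.1606]
eef_rot: [-3.12, -0.371, 0.0]
contact_force: [0.3, 0.6, -0.9]
opening: 0.0151
gripper_force: 25.0
```

```bash
python3 nudge.py '[[[0, 0, 0.001], [0, 0, 0]], [[0, 0, 0.0005], [0, 0, 0]], [[0, 0, 0], [0, 0, 0]], [[0, 0, 0], [0, 0, 0]]]'
python3 nudge.py '[[[0, 0, 0.0005], [0, 0, 0]], [[0, 0, 0.0005], [0, 0, 0]], [[0, 0, 0], [0, 0, 0]], [[0, 0, 0], [0, 0, 0]]]'
```

```text
time_s: 11.0
position: [0.58, -0.1121, 0.1591]
eef_rot: [-3.12, -0.371, 0.0]
contact_force: [-0.4, 0.4, -1.8]
opening: 0.0155
gripper_force: 25.0
time_s: 11.4
position: [0.5801, -0.1121, 0.159]
eef_rot: [3.119, 0.371, 0.002]
contact_force: [-2.4, 0.4, 5.5]
opening: 0.0159
gripper_force: 25.0
```

Fz jumped to 5.5 N and z stalled at 0.159, the expected seating height (0.130 − 0.060 + 0.089). I hold here and check with the scene camera.

```bash
python3 nudge.py '[[[0, 0, 0.0003], [0, 0, 0]], [[0, 0, 0], [0, 0, 0]], [[0, 0, 0], [0, 0, 0]], [[0, 0, 0], [0, 0, 0]], [[0, 0, 0], [0, 0, 0]]]'
python3 - <<'E'
from cell import robot, sensors, capture, camera_model
import cv2,numpy as np
s=capture("scene")[:,:,::-1];w=capture("wrist")[:,:,::-1]
cv2.imwrite("pics/c5.png",np.hstack([cv2.resize(s[205:265,180:240],(400,400),interpolation=2),cv2.resize(w[160:260,270:370],(400,400),interpolation=2)]))
E
```

```text
time_s: 11.9
position: [0.5801, -0.1121, 0.159]
eef_rot: [3.119, 0.371, 0.002]
contact_force: [-1.2, 0.6, 6.7]
opening: 0.0155
gripper_force: 25.0
```

View pics/c5.png

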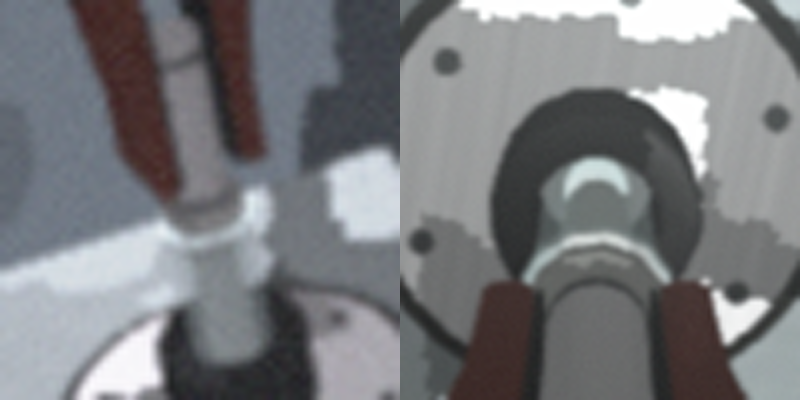

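The scene crop shows the flange sitting on the rim, at about (211,236), with the plug visible down inside the glass. The wrist crop shows it centred on the lip. It is home, so I draw it up 30 mm slowly while watching the force.

```bash
python3 nudge.py '[[[0, 0, -0.001], [0, 0, 0]], [[0, 0, -0.002], [0, 0, 0]], [[0, 0, -0.002], [0, 0, 0]], [[0, 0, -0.002], [0, 0, 0]], [[0, 0, 0], [0, 0, 0]]]'
python3 nudge.py '[[[0, 0, -0.003], [0, 0, 0]], [[0, 0, -0.003], [0, 0, 0]], [[0, 0, -0.003], [0, 0, 0]], [[0, 0, -0.003], [0, 0, 0]], [[0, 0, 0], [0, 0, 0]], [[0, 0, 0], [0, 0, 0]]]'
python3 -c "
from cell import robot, sensors, capture, camera_model
o=sensors.get_obs();print(o['contact_force'],o['wrist_torque'],o['position'])"
```

```text
time_s: 12.5
position: [0.5801, -0.1121, 0.1648]
eef_rot: [3.12, 0.371, 0.0]
contact_force: [-0.2, -0.8, -1.7]
opening: 0.0156
gripper_force: 25.0
time_s: 13.1
position: [0.58, -0.1121, 0.177]
eef_rot: [3.12, 0.371, 0.0]
contact_force: [-0.2, -0.2, -1.4]
opening: 0.0156
gripper_force: 25.0
[-0.24440408 -0.23006113 -1.41016204] [ 0.02832588  0.00164495 -0.01980691] [ 0.58002311 -0.11209073  0.17695274]
```

```bash
python3 nudge.py '[[[0, 0, -0.003], [0, 0, 0]], [[0, 0, -0.003], [0, 0, 0]], [[0, 0, -0.003], [0, 0, 0]], [[0, 0, -0.002], [0, 0, 0]], [[0, 0, -0.001], [0, 0, 0]], [[0, 0, 0], [0, 0, 0]], [[0, 0, 0], [0, 0, 0]], [[0, 0, 0], [0, 0, 0]]]'
python3 - <<'E'
from cell import robot, sensors, capture, camera_model
import cv2,numpy as np
o=sensors.get_obs();print(o['contact_force'],o['wrist_torque'],o['position'],abs(o['joint_velocities']).max())
s=capture("scene")[:,:,::-1];w=capture("wrist")[:,:,::-1]
cv2.imwrite("pics/c6.png",np.hstack([cv2.resize(s[205:265,180:240],(400,400),interpolation=2),cv2.resize(w[160:260,270:370],(400,400),interpolation=2)]))
E
```

```text
time_s: 13.9
position: [0.5799, -0.1121, 0.1886]
eef_rot: [-3.119, -0.371, 0.001]
contact_force: [-0.7, 0.3, -0.7]
opening: 0.0156
gripper_force: 25.0
[-0.68397874  0.34636404 -0.74888628] [-0.02343341 -0.06217806  0.00687586] [ 0.57990148 -0.11206533  0.18863452] 0.0025385579563843757
```

View pics/c6.png

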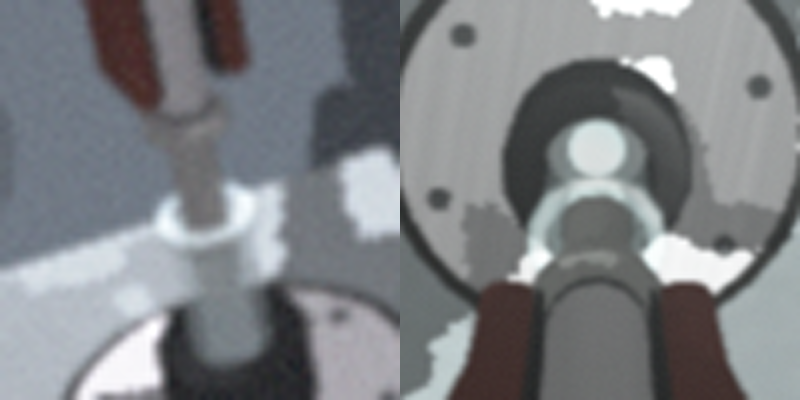

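The flange stands about 30 mm above the rim (TCP rose from 0.1590 to 0.1886). The gauge is centred, and the vial is still in its collar at (211,236). Forces are near zero and the arm is still, so I hand it in.

```bash
python3 -c "
from cell import robot, sensors, capture, camera_model
print(robot.close_job())"
```

```text
the job is handed in; nothing more can be done
None
```

The slim gauge was pushed fully home in the vial, drawn up about 30 mm and handed in held upright, still and half out, with almost no force on the glass; the hand-in returned no verdict.

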